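# Seat the beaker that fits the holding nest

### The arm

A 6-joint arm with a two-finger parallel gripper is mounted at the origin on the work surface. World frame = base frame: x ahead of the robot, y to its left, z up, the work surface at z = 0. Lengths are in mm, angles in rad, forces in N, time in s.
With the tool pointing down it reaches from about 375 to 925 mm from the base axis. Payload 5.7 kg.
Tool frame: the origin (TCP) lies on the centre line of the jaws, within the pads' length; the fingertips stand 8 mm ahead of it and the grasp point (between the pads) lies 11 mm behind it; z points along the fingers, y is the line along which they close (so a half turn about z gives the same grasp; the last joint's range is limited). The gripper opens to 85 mm and grips with 20 to 120 N. Pads are 22 mm wide; open, the fingers measure 114 mm over their backs; the gripper's body (76 mm by 85 mm) begins 54 mm behind the grasp point. The pads swing forward as they close: fully open they stand 13 mm farther back than shut.
Start: joints at [1.093, 0.359, 1.51, -0, 1.272, -0.115], TCP at [212.927, 560.916, 239.267] pointing down, gripper open.
Joint ranges: [-2.97, 2.97], [-1.01, 2.36], [0.21, 2.38], [-0.96, 4.11], [0.2, 2.71], [-2.98, 2.98]. Speed limits (rad/s): [2.39, 2.39, 3.14, 3.14, 3.14, 3.14].

### API

Orientations are given as a unit quaternion [x, y, z, w].
In Python, from station import robot gives the robot as it stands.
- The arm moves only by the tool play_rows, never from a script. Its argument "series" is a list of rows, each a list of 6 numbers: the shift along the tool's x, y, z in m, then the turn, a rotation vector about the tool's x, y, z in degrees. A call has 1 to 20 rows; each row is the pose to reach, as a shift and turn from the pose commanded when the call began, along the tool's axes at that moment; what a row does not reach only later rows make up. A row lasts 1/10 s, in which the tool goes at most 50 mm and 8.59 degrees, less where a joint would pass 70% of its speed; a pose out of reach is approached as far as the arm can. A call with a gripper value outside its range is refused whole. "grip" is the opening, from 0 (shut) to 1 (fully open), set as the call begins (left out, the last holds). The fingers move at their own pace and stop on an object; "grip_force" is the grip in N (left out, the last holds). Time passes only in rows, so rows that repeat a pose let the fingers close. It gives the time, the measured TCP pose, the force, the opening and the grip force at its end, in the units of the state.
- robot.get_obs(): the state, without advancing time (a new reading comes with each control period).
- robot.get_image(name): name is "scene" or "side" or "wrist"; returns a dict with "pixels" (480x640x3 uint8, blue, green, red), "fov_y" (degrees; the focal length in pixels is half the picture's height over the tangent of half this angle, whatever the lens; pixels are square), "cx", "cy" (the principal point, pixels), "camera_from_world" (4x4, takes a point from world to camera coordinates); the wrist camera has in their place "hand_eye" (4x4, takes a point from camera to tool coordinates, whose origin is the TCP and whose axes are the flange's). Camera axes: x right, y up, looking along -z (the intrinsics and any distortion apply to the point x, -y, -z); pixel columns grow to the right and rows downward; lengths in mm; the calibration is good to about 2 mm. The wrist camera is an equidistant fisheye: a pixel r from the principal point sees the ray r / f radians off the axis. A picture is of the moment at which its call begins: read the wrist's pose just before it. There is no depth.
- robot.finish_job(): hands the job in; it is judged then, once.
The state is a dict: "time_s": time; "joints": joint angles; "qd": joint speeds; "joint_torque": joint torques, N m; "tool_pos": TCP position; "orientation": TCP orientation; "contact_force": force on the tool from outside, world axes, zero at the start; "moment": the same for the moment, N m; "width": opening from 0.0 (shut) to 1.0 (fully open); "gripper_force": force on a finger pad.
Only numpy, scipy, OpenCV 4.12 (cv2) and the standard library are available. Lean on these libraries where they do the work, as an engineer would, in place of code of your own. Each camera call takes 0.05 s, during which the arm holds its last target. There are 200 camera calls.

### The job

One of the three plain silver beakers belongs in the white holding nest on the blue foot, ready for engraving: the widest one that still goes all the way down inside it (the widest of all stops at the mouth, the narrowest rattles about). Pick that beaker up, lower it upright into the nest until it stands on the nest's floor, do not drop it in, and let go. The other two beakers must finish standing upright on the bench, clear of the nest.

Things in the scene. Friction and masses are not known exactly. Their poses are not given: they have to be found in the camera images.
- nest_floor (a point): Centre of the inner floor of the holding nest, where the beaker's underside comes to rest, 24 mm above the bench. The nest is a white nylon round socket, fixed on a blue foot 116 mm square and 18 mm high, screwed to the bench. Its bore is 64 mm in diameter, with a flared mouth 80 mm wide at the rim; the rim is 36 mm above the inner floor (60 mm above the bench), 100 mm in outside diameter. The flare takes up the top 12 mm. z points up the bore.
- narrow_mid (a point): Centre (half-way up, on the axis) of the narrowest of three plain silver beakers: straight-sided round tumblers, open at the top, loose and standing upright on the bench; outside diameter 40 mm, height 120 mm, wall 3 mm, about 0.2 kg. z points up its axis to the open rim.
- middle_mid (a point): Centre (half-way up, on the axis) of the middle-sized of three plain silver beakers: straight-sided round tumblers, open at the top, loose and standing upright on the bench; outside diameter 54 mm, height 120 mm, wall 3 mm, about 0.2 kg. z points up its axis to the open rim. When it stands on the nest's floor this point is 60 mm above that floor, 24 mm above the nest's rim.
- wide_mid (a point): Centre (half-way up, on the axis) of the widest of three plain silver beakers: straight-sided round tumblers, open at the top, loose and standing upright on the bench; outside diameter 70 mm, height 120 mm, wall 3 mm, about 0.2 kg. z points up its axis to the open rim.
Mind the look-alikes: they are no part of the job. Leave any turquoise look-alike of the part that bears wide_mid alone. Leave any yellow look-alike of the part that bears middle_mid alone.

How it is judged (in metres and radians):
On the way:
1. the middle-sized beaker is lowered into the nest while held: its underside less than 25 mm above the nest's floor, still in the gripper (z of middle_mid in the frame of nest_floor below 0.085 m and horizontal distance between middle_mid and nest_floor below 0.015 m and angle between middle_mid's own z axis and vertical below 0.25 rad and contact force between the fingers and middle above 0.5 N), for 0.1 s.
At the end, for the whole second after the job is handed in: The middle-sized beaker stands at rest in the nest, its underside within 8 mm of the nest's floor, centred within 15 mm and upright within 10 degrees; the narrowest and widest beakers stand at rest upright (within 10 degrees) on the bench, their axes more than 80 mm from the nest's centre (z of middle_mid in the frame of nest_floor between 0.052 and 0.068 m and horizontal distance between middle_mid and nest_floor below 0.015 m and angle between each of middle_mid, narrow_mid, wide_mid's own z axis and vertical below 0.17 rad and linear speed of each of middle, narrow, wide below 0.03 m/s and height (world z) of narrow_mid between 0.05 and 0.07 m and horizontal distance between each of narrow_mid, wide_mid and nest_floor above 0.08 m and height (world z) of wide_mid between 0.05 and 0.07 m); the robot touches nothing.
It also fails if it takes over 40 s, if anything falls off the work surface, if the arm or the gripper's body presses on something with over 40 N, if the wrist force passes 120 N, or if a joint passes its speed limit or range.

## Working session

There is one attempt and no reset: what is moved stays moved. The work goes in short steps, Python scripts to look and compute and a tool call to move; the robot and the scene stay as the last step left them, time stands still between calls to the robot, and variables do not carry over. Pictures are saved under pics/ and viewed, at most 10 in all, crops included, and the job is handed in when it is done.

Besides the shell and the picture viewer there is one more tool, called after "Call:" by a JSON object that holds its "method" and its "body", one argument or row to a line. play_rows: Moves the arm, as the interface text tells. Its arguments: {"type":"object","properties":{"series":{"type":"array"},"grip":{"type":"number"},"grip_force":{"type":"number"}},"required":["series"]}

```bash
mkdir -p pics; cat > h.py <<'E'
import numpy as np, cv2, pickle
from station import robot
def grab(n,tag):
    o=robot.get_obs(); d=robot.get_image(n); d=dict(d); d['obs']=o
    cv2.imwrite(f'pics/{tag}.png',np.asarray(d['pixels'])); pickle.dump(d,open(f'pics/{tag}.pkl','wb')); return d
def ray(d,u,v):
    f=240/np.tan(np.radians(d['fov_y'])/2); x=(u-d['cx']);y=(v-d['cy'])
    M=np.linalg.inv(np.array(d['camera_from_world'])); r=M[:3,:3]@np.array([x/f,-y/f,-1]); return M[:3,3],r
def onz(d,u,v,z):
    o,r=ray(d,u,v); return o+r*(z-o[2])/r[2]
E
python3 - <<'E'
from h import *
a=grab('scene','s0');b=grab('side','d0')
for d in(a,b): print({k:(v if k!='pixels' else 0) for k,v in d.items() if k!='obs'})
print(a['obs'])
E
```

```text
{'pixels': 0, 'fov_y': 57.260296335467565, 'cx': 315.6173515050642, 'cy': 239.57286556302628, 'camera_from_world': array([[-7.07807277e-02,  9.97340589e-01, -1.73735022e-02,
        -3.68001567e+00],
       [-7.91480612e-01, -4.55536690e-02,  6.09494302e-01,
         3.83956832e+02],
       [ 6.07081979e-01,  5.68912404e-02,  7.92600062e-01,
        -1.21465948e+03],
       [ 0.00000000e+00,  0.00000000e+00,  0.00000000e+00,
         1.00000000e+00]])}
{'pixels': 0, 'fov_y': 47.54231982469547, 'cx': 316.4447191899961, 'cy': 239.21809078713105, 'camera_from_world': array([[ 9.43427597e-01, -3.31164579e-01,  1.65647257e-02,
        -4.94596639e+02],
       [ 1.88788826e-01,  5.77551806e-01,  7.94224584e-01,
        -1.99369245e+02],
       [-2.72586037e-01, -7.46166156e-01,  6.07398485e-01,
        -9.01969197e+02],
       [ 0.00000000e+00,  0.00000000e+00,  0.00000000e+00,
         1.00000000e+00]])}
{'time_s': 0.0, 'joints': array([ 1.09290613e+00,  3.59495663e-01,  1.51147093e+00,  1.32119197e-05,
        1.27249283e+00, -1.15136920e-01]), 'qd': array([ 0.00030543,  0.00098187,  0.00180296,  0.0004374 , -0.00029983,
       -0.00150245]), 'joint_torque': array([-2.59739005e-03, -5.27622056e+01, -2.78622848e+01, -2.43946042e-04,
        1.28245668e-02, -3.77762990e-05]), 'tool_pos': array([212.61676205, 560.33383482, 238.44448489]), 'orientation': array([ 1.80385635e-01,  9.83595522e-01, -8.90811284e-04, -2.78761363e-04]), 'contact_force': array([ 0.55855502, -0.5053789 ,  0.1224261 ]), 'moment': array([ 0.00602629,  0.00051095, -0.01034839]), 'gripper_force': 0.0, 'width': 1.0006906751429536}
```

View pics/s0.png

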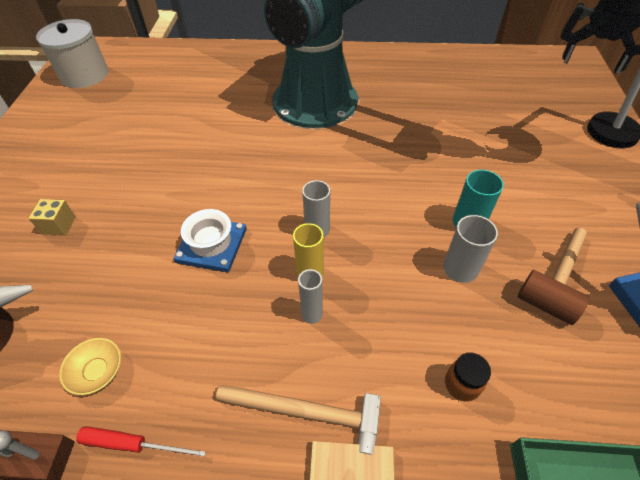

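View pics/d0.png

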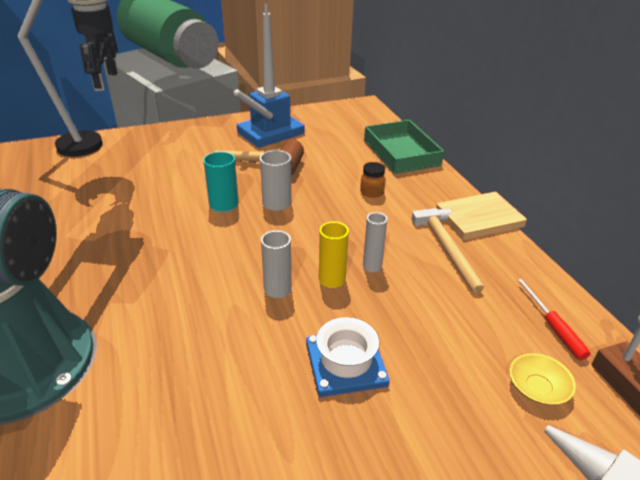

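Scene view: the silver beakers have rims near (317,191), (311,280) and (474,232). The yellow look-alike is at (309,235), the turquoise one at (482,182), and the nest at (207,230). In the side view the same silver ones are at (277,240), (376,218) and (276,160). Next I measure their widths from silhouettes, with a confirming crop.

```bash
python3 - <<'E'
from h import *
def P(t): return pickle.load(open(f'pics/{t}.pkl','rb'))
S,D=P('s0'),P('d0')
def blobs(d,m,rois):
    out=[]
    n,l,st,c=cv2.connectedComponentsWithStats(m.astype(np.uint8))
    for (u,v) in rois:
        w=l[v-3:v+4,u-3:u+4]; k=np.bincount(w[w>0]).argmax() if (w>0).any() else 0
        out.append((k,l==k) if k else None)
    return out
def meas(d,name,pts,yel=False):
    hsv=cv2.cvtColor(np.asarray(d['pixels']),cv2.COLOR_BGR2HSV)
    sil=hsv[...,1]<70
    if yel: sil=(abs(hsv[...,0].astype(int)-28)<6)&(hsv[...,1]>150)
    for b,(u,v) in zip(blobs(d,sil,pts),pts):
        if b is None: print(name,u,v,'none');continue
        ys,xs=np.where(b[1]); 
        # rim = ellipse through top of blob; use extreme left/right of the upper part
        h=cv2.convexHull(np.c_[xs,ys].astype(np.int32))[:,0]
        r=cv2.minAreaRect(h.astype(np.float32))
        print(name,(u,v),'bbox',xs.min(),xs.max(),ys.min(),ys.max(),'minrect',np.round(r[0],1),np.round(r[1],1),round(r[2],1))
        # axis centre ~ minrect centre: projects ~ mid of beaker z=60
        p=onz(d,*r[0],60); print('   mid@z60',p.round(1))
        f=240/np.tan(np.radians(d['fov_y'])/2); C=np.array(d['camera_from_world'])
        z=-(C@np.r_[p,1])[2]; print('   dia mm',round(min(r[1])*z/f,1))
meas(S,'S',[(317,215),(311,300),(466,262)]); meas(S,'Sy',[(308,262)],True)
meas(D,'D',[(277,270),(375,245),(276,190)]); meas(D,'Dy',[(333,262)],True)
# nest: rim ellipse of white
for d,roi in((S,(170,200,80,75)),(D,(300,310,90,85))):
    x,y,w,h=roi; hs=cv2.cvtColor(np.asarray(d['pixels']),cv2.COLOR_BGR2HSV)[y:y+h,x:x+w]
    blue=(abs(hs[...,0].astype(int)-108)<10)&(hs[...,1]>150)
    white=(hs[...,1]<60)&(hs[...,2]>100)
    m=white.astype(np.uint8); cs,_=cv2.findContours(m,cv2.RETR_EXTERNAL,cv2.CHAIN_APPROX_NONE)
    c=max(cs,key=cv2.contourArea)[:,0]
    # top rim: upper half of the contour, extended with ellipse fit
    yt=c[:,1].min(); bb=cv2.boundingRect(c)
    top=c[c[:,1]<yt+0.42*bb[3]]
    q=[onz(d,u+x,v+y,60)[:2] for u,v in top]; q=np.array(q)
    A=np.c_[2*q,np.ones(len(q))]; s=np.linalg.lstsq(A,(q**2).sum(1),rcond=None)[0]
    print('nest rim',s[:2].round(1),'R',np.sqrt(s[2]+s[0]**2+s[1]**2).round(1))
    yy,xx=np.where(blue|white); hh=cv2.convexHull(np.c_[xx,yy].astype(np.int32)); 
img=np.asarray(S['pixels'])[165:340,270:520]; cv2.imwrite('pics/crop.png',cv2.resize(img,None,fx=3,fy=3,interpolation=3))
W=grab('wrist','w0')
print(W['hand_eye'],W['fov_y'],W['cx'],W['cy'])
E
```

```text
S (317, 215) bbox 303 329 180 236 minrect [316. 208.] [56. 26.] 90.0
   mid@z60 [448.1  37.3  60. ]
   dia mm 52.8
S (311, 300) bbox 298 321 269 322 minrect [309.5 295.5] [53. 23.] 90.0
   mid@z60 [652.5  40.3  60. ]
   dia mm 40.2
S (466, 262) bbox 443 497 214 281 minrect [467.2 247.1] [43.4 69.8] 26.6
   mid@z60 [530.3 328.1  60. ]
   dia mm 81.6
Sy (308, 262) bbox 305 305 262 262 minrect [305. 262.] [0. 0.] 0.0
   mid@z60 [582.1  26.4  60. ]
   dia mm 0.0
D (277, 270) bbox 261 290 230 297 minrect [275.5 263.5] [67. 29.] 90.0
   mid@z60 [454.8  35.6  60. ]
   dia mm 54.1
D (375, 245) bbox 363 387 213 271 minrect [375. 242.] [20.2 58.8] 4.8
   mid@z60 [658.7  37.9  60. ]
   dia mm 39.8
D (276, 190) bbox 259 290 150 209 minrect [274.5 179.5] [59. 31.] 90.0
   mid@z60 [535.2 325.8  60. ]
   dia mm 71.4
Dy (333, 262) bbox 319 348 221 286 minrect [333.5 253.5] [65. 29.] 90.0
   mid@z60 [568.2  29.6  60. ]
   dia mm 55.5
nest rim [ 511.1 -176.7] R 48.3
nest rim [ 507.6 -185.4] R 53.0
[[ 2.14293169e-04  9.59633913e-01  2.81252036e-01  7.10152158e+01]
 [ 9.99999936e-01 -2.86182090e-04  2.14529588e-04  1.27609350e+00]
 [ 2.86359164e-04  2.81251972e-01 -9.59633913e-01 -1.34766394e+02]
 [ 0.00000000e+00  0.00000000e+00  0.00000000e+00  1.00000000e+00]] 65.70646984690485 318.68432985136184 238.671954227175
```

View pics/crop.png

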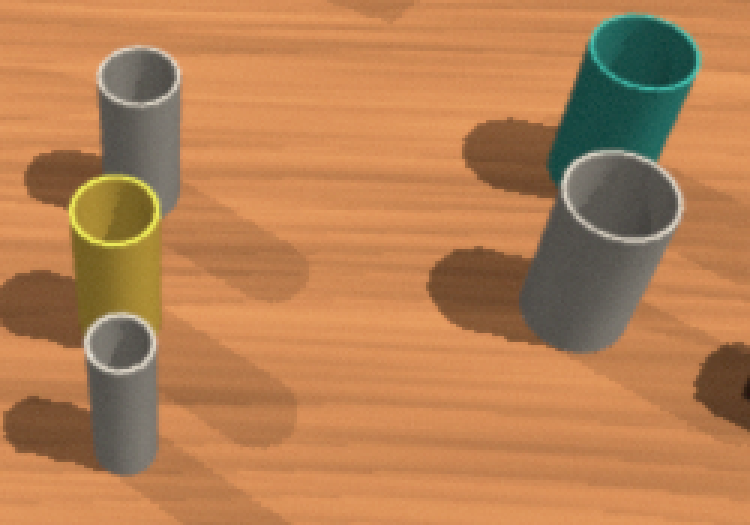

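The three silver candidates measure 54 mm at (317,208), 40 mm at (310,296) and about 71 mm at (467,247). The crop confirms the middle one is the plain silver beaker at the upper left, world position about (452,36), 116 mm from the yellow one. I'm going above it now.

Call:
{"method": "play_rows", "body": {
  "series": [
    [-0.411, -0.405, 0, 0, 0, 0],
    [-0.411, -0.405, 0, 0, 0, 0],
    [-0.411, -0.405, 0, 0, 0, 0],
    [-0.411, -0.405, 0, 0, 0, 0],
    [-0.411, -0.405, 0, 0, 0, 0],
    [-0.411, -0.405, 0, 0, 0, 0],
    [-0.411, -0.405, 0, 0, 0, 0],
    [-0.411, -0.405, 0, 0, 0, 0],
    [-0.411, -0.405, 0, 0, 0, 0],
    [-0.411, -0.405, 0, 0, 0, 0],
    [-0.411, -0.405, 0, 0, 0, 0],
    [-0.411, -0.405, 0, 0, 0, 0],
    [-0.411, -0.405, 0, 0, 0, 0],
    [-0.411, -0.405, 0, 0, 0, 0],
    [-0.411, -0.405, 0, 0, 0, 0],
    [-0.411, -0.405, 0, 0, 0, 0],
    [-0.411, -0.405, 0, 0, 0, 0]
  ],
  "grip": 1
}}

```text
time_s: 1.85
tool_pos: [453.0, 37.4, 239.3]
orientation: [0.18, 0.984, 0.0, -0.0]
contact_force: [-0.1, -0.7, -0.0]
width: 0.998
gripper_force: 0.0
```

```bash
cat >> h.py <<'E'
from scipy.spatial.transform import Rotation as Ro
def wray(d,u,v):
    f=240/np.tan(np.radians(d['fov_y'])/2) 
    x,y=u-d['cx'],v-d['cy']; r=np.hypot(x,y); t=r/f
    c=np.array([np.sin(t)*x/max(r,1e-9),-np.sin(t)*y/max(r,1e-9),-np.cos(t)])
    R=Ro.from_quat(d['obs']['orientation']).as_matrix(); H=np.array(d['hand_eye'])
    return R@H[:3,3]+d['obs']['tool_pos'], R@H[:3,:3]@c
def wonz(d,u,v,z):
    o,r=wray(d,u,v); return o+r*(z-o[2])/r[2]
E
python3 - <<'E'
from h import *
d=grab('wrist','w1'); print(d['obs']['tool_pos'],d['obs']['orientation'],d['obs']['time_s'],d['obs']['joints'])
E
```

```text
[452.95786693  37.42270503 239.30969249] [ 1.79525150e-01  9.83753377e-01  6.56820175e-06 -1.17214224e-04] 1.85 [-6.97818280e-02  1.47337459e-01  1.80884840e+00  4.20391542e-05
  1.18563834e+00 -1.27958647e+00]
```

View pics/w1.png

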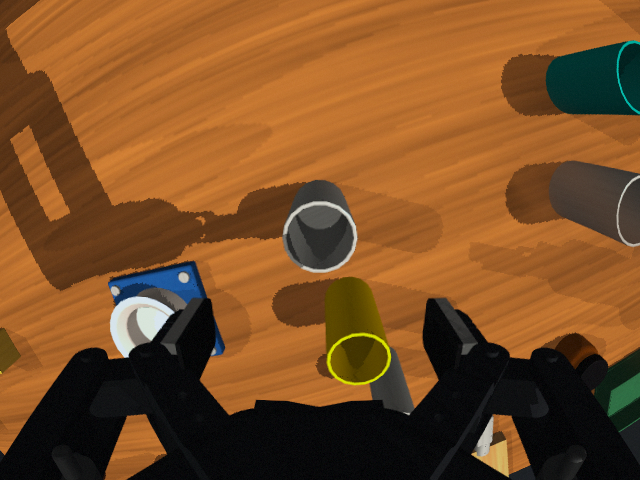

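The silver rim sits at about (319.5,237), the yellow one at (359,359), and the nest rim at about (143,325).

```bash
python3 - <<'E'
from h import *
d=pickle.load(open('pics/w1.pkl','rb'))
def circ(q):
    A=np.c_[2*q,np.ones(len(q))]; s=np.linalg.lstsq(A,(q**2).sum(1),rcond=None)[0]; return s[:2].round(1),np.sqrt(s[2]+s[0]**2+s[1]**2).round(1)
def pts(e): return cv2.ellipse2Poly((0,0),(1,1),0,0,360,1)
for n,px in {'silver':[(284,237),(357,237),(320,202),(320,271)],'yellow':[(328,359),(390,359),(359,333.5),(359,384)]}.items():
    print(n,circ(np.array([wonz(d,*p,120)[:2] for p in px])))
hs=cv2.cvtColor(np.asarray(d['pixels']),cv2.COLOR_BGR2HSV); m=((hs[...,1]<60)&(hs[...,2]>150)).astype(np.uint8)[290:365,100:190]
cs,_=cv2.findContours(m,cv2.RETR_EXTERNAL,cv2.CHAIN_APPROX_NONE); c=max(cs,key=cv2.contourArea)[:,0]+[100,290]
c=c[(c[:,0]<150)&(c[:,1]<340)]; print('nest',circ(np.array([wonz(d,*p,60)[:2] for p in c])))
E
```

```text
silver (array([456.2,  38.9]), np.float64(25.8))
yellow (array([565.8,  31.9]), np.float64(25.9))
nest (array([ 482.6, -189.3]), np.float64(23.5))
```

Call:
{"method": "play_rows", "body": {
  "series": [
    [-0.0025, 0.002, 0.03, 0, 0, 0],
    [-0.0025, 0.002, 0.07, 0, 0, 0],
    [-0.0025, 0.002, 0.11, 0, 0, 0],
    [-0.0025, 0.002, 0.14, 0, 0, 0],
    [-0.0025, 0.002, 0.155, 0, 0, 0],
    [-0.0025, 0.002, 0.159, 0, 0, 0],
    [-0.0025, 0.002, 0.159, 0, 0, 0],
    [-0.0025, 0.002, 0.159, 0, 0, 0]
  ]
}}

```text
time_s: 2.7
tool_pos: [457.3, 37.5, 81.2]
orientation: [0.18, 0.984, 0.0, 0.001]
contact_force: [0.7, -0.3, -0.3]
width: 1.002
gripper_force: 0.0
```

Call:
{"method": "play_rows", "body": {
  "series": [
    [0, 0, 0, 0, 0, 0],
    [0, 0, 0, 0, 0, 0],
    [0, 0, 0, 0, 0, 0],
    [0, 0, 0, 0, 0, 0],
    [0, 0, 0, 0, 0, 0],
    [0, 0, 0, 0, 0, 0],
    [0, 0, 0, 0, 0, 0],
    [0, 0, 0, 0, 0, 0],
    [0, 0, 0, 0, 0, 0],
    [0, 0, 0, 0, 0, 0]
  ],
  "grip": 0.3,
  "grip_force": 40
}}

```text
time_s: 3.7
tool_pos: [457.2, 37.2, 81.3]
orientation: [0.18, 0.984, -0.0, 0.001]
contact_force: [-0.8, -0.5, 7.0]
width: 0.624
gripper_force: 40.8
```

Grip width is 0.624 × 85 ≈ 53 mm, which matches the 54 mm beaker. I'll lift and move near the nest.

Call:
{"method": "play_rows", "body": {
  "series": [
    [0, 0, -0.01, 0, 0, 0],
    [0, 0, -0.035, 0, 0, 0],
    [0, 0, -0.065, 0, 0, 0],
    [0, 0, -0.095, 0, 0, 0],
    [-0.005, -0.008, -0.11, 0, 0, 0],
    [-0.017, -0.026, -0.11, 0, 0, 0],
    [-0.035, -0.052, -0.11, 0, 0, 0],
    [-0.055, -0.082, -0.11, 0, 0, 0],
    [-0.075, -0.111, -0.11, 0, 0, 0],
    [-0.093, -0.138, -0.11, 0, 0, 0],
    [-0.108, -0.16, -0.11, 0, 0, 0],
    [-0.118, -0.175, -0.11, 0, 0, 0],
    [-0.124, -0.183, -0.11, 0, 0, 0],
    [-0.126, -0.186, -0.11, 0, 0, 0],
    [-0.126, -0.186, -0.11, 0, 0, 0],
    [-0.126, -0.186, -0.11, 0, 0, 0],
    [-0.126, -0.186, -0.11, 0, 0, 0]
  ]
}}

```text
time_s: 5.4
tool_pos: [507.9, -180.1, 190.3]
orientation: [0.18, 0.984, 0.0, -0.0]
contact_force: [0.7, -0.8, -0.7]
width: 0.623
gripper_force: 42.6
```

```bash
python3 - <<'E'
from h import *
d=grab('wrist','w2'); s=grab('scene','s2'); e=grab('side','d2'); print(d['obs']['tool_pos'],d['obs']['orientation'],d['obs']['time_s'])
A=s['pixels'][120:300,140:300];B=e['pixels'][220:400,260:420]
cv2.imwrite('pics/c2.png',np.hstack([cv2.resize(np.asarray(x),None,fx=2.5,fy=2.5,interpolation=3) for x in (A,B)]))
E
```

```text
[ 507.92859773 -180.13483181  190.26736887] [ 1.79917135e-01  9.83681709e-01  1.53663777e-04 -3.11689285e-04] 5.4
```

View pics/w2.png

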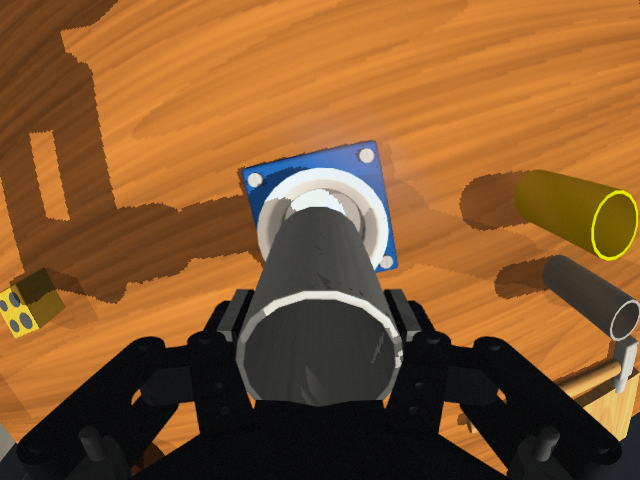

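View pics/c2.png

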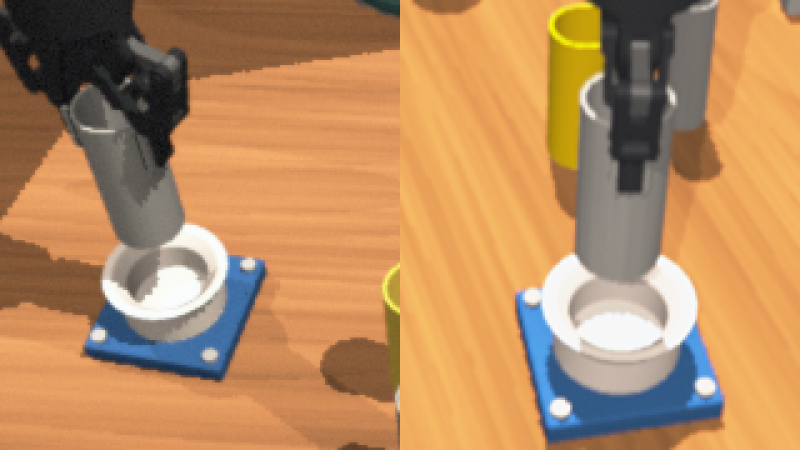

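Wrist view: nest outer rim passes through (257,235), (322,167) and (390,225). The held beaker's rim spans (237–402, 345). The other crop shows the beaker just behind the nest centre as seen from both cameras. I'll fit fixed-radius circles to these points.

```bash
python3 - <<'E'
from h import *
from scipy.optimize import least_squares as ls
L=lambda t:pickle.load(open(f'pics/{t}.pkl','rb'))
W,S,D=L('w2'),L('s2'),L('d2')
s=lambda P:[(x/2.5+140-.3,y/2.5+120-.3) for x,y in P]; d=lambda P:[((x-400)/2.5+260-.3,y/2.5+220-.3) for x,y in P]
def fit(f,c,px,z,R):
    q=np.array([f(c,*p,z)[:2] for p in px]); r=ls(lambda m:np.hypot(*(q-m).T)-R,q.mean(0)); return r.x.round(1),r.fun.round(1)
print('nest W',fit(wonz,W,[(257,235),(322,167),(390,225),(275,188),(372,188)],60,50))
print('nest S',fit(onz,S,s([(102,280),(229,263),(160,321)]),60,50))
print('nest D',fit(onz,D,d([(543,300),(697,302),(620,356)]),60,50))
print('bk bottom S',fit(onz,S,s([(186,222),(150,249),(110,235)]),109,27))
print('bk bottom D',fit(onz,D,d([(574,268),(661,268),(617,281)]),109,27))
print('bk top W',fit(wonz,W,[(237,345),(402,345),(320,291)],229,27))
# blue foot corners top z=18, three views
for f,c,px in((wonz,W,[(240,170),(376,140),(398,266)]),(onz,S,s([(85,350),(221,374),(265,262)])),(onz,D,d([(516,293),(547,432),(722,405)]))):
    p=[f(c,*q,18) for q in px]; print('foot',((p[0]+p[2])/2).round(1),[round(np.linalg.norm(p[i]-p[1])) for i in(0,2)])
E
```

```text
nest W (array([ 513.2, -176.8]), array([-0.2,  0.3, -0. , -0.1, -0.3]))
nest S (array([ 511.9, -175.5]), array([-0.4, -0.4,  0. ]))
nest D (array([ 513.6, -177.8]), array([-0.6, -0.6,  0.1]))
bk bottom S (array([ 506.3, -179.9]), array([ 1.9, -0.7,  1.9]))
bk bottom D (array([ 505.7, -185.2]), array([ 2.8,  2.7, -2.6]))
bk top W (array([ 508.2, -178.6]), array([-0.2, -0.2,  0.1]))
foot [ 510.8 -177.2   18. ] [116, 113]
foot [ 514.2 -174.3   18. ] [114, 115]
foot [ 510.  -184.3   18. ] [116, 112]
```

Three views agree on the nest at (513,−177). The beaker is at about (507.5,−180), so the shift is (+5.5,+3) world. I'll correct, then lower partway and check the forces.

Call:
{"method": "play_rows", "body": {
  "series": [
    [-0.002, 0.002, 0, 0, 0, 0],
    [-0.004, 0.0047, 0, 0, 0, 0],
    [-0.004, 0.0047, 0.01, 0, 0, 0],
    [-0.004, 0.0047, 0.025, 0, 0, 0],
    [-0.004, 0.0047, 0.04, 0, 0, 0],
    [-0.004, 0.0047, 0.05, 0, 0, 0],
    [-0.004, 0.0047, 0.055, 0, 0, 0],
    [-0.004, 0.0047, 0.06, 0, 0, 0],
    [-0.004, 0.0047, 0.065, 0, 0, 0],
    [-0.004, 0.0047, 0.07, 0, 0, 0],
    [-0.004, 0.0047, 0.07, 0, 0, 0]
  ]
}}

```text
time_s: 6.65
tool_pos: [513.4, -178.1, 119.9]
orientation: [0.18, 0.984, 0.0, -0.0]
contact_force: [0.8, -0.4, -1.2]
width: 0.621
gripper_force: 42.6
```

No contact so far, and the underside is at about 39 mm. I'll creep down to the floor.

Call:
{"method": "play_rows", "body": {
  "series": [
    [0, 0, 0.004, 0, 0, 0],
    [0, 0, 0.008, 0, 0, 0],
    [0, 0, 0.011, 0, 0, 0],
    [0, 0, 0.013, 0, 0, 0],
    [0, 0, 0.014, 0, 0, 0],
    [0, 0, 0.0145, 0, 0, 0],
    [0, 0, 0.015, 0, 0, 0],
    [0, 0, 0.015, 0, 0, 0]
  ]
}}

```text
time_s: 7.45
tool_pos: [513.8, -178.3, 105.5]
orientation: [0.18, 0.984, -0.0, 0.0]
contact_force: [-0.1, 1.1, -0.9]
width: 0.626
gripper_force: 42.6
```

```bash
python3 - <<'E'
from h import *
s=grab('scene','s3'); e=grab('side','d3'); print(s['obs']['contact_force'],s['obs']['tool_pos'])
A=s['pixels'][120:300,140:300];B=e['pixels'][220:400,260:420]
cv2.imwrite('pics/c3.png',np.hstack([cv2.resize(np.asarray(x),None,fx=2.5,fy=2.5,interpolation=3) for x in (A,B)]))
E
```

```text
[-0.1298209   1.06277029 -0.85543713] [ 513.83012653 -178.33620497  105.49514117]
```

View pics/c3.png

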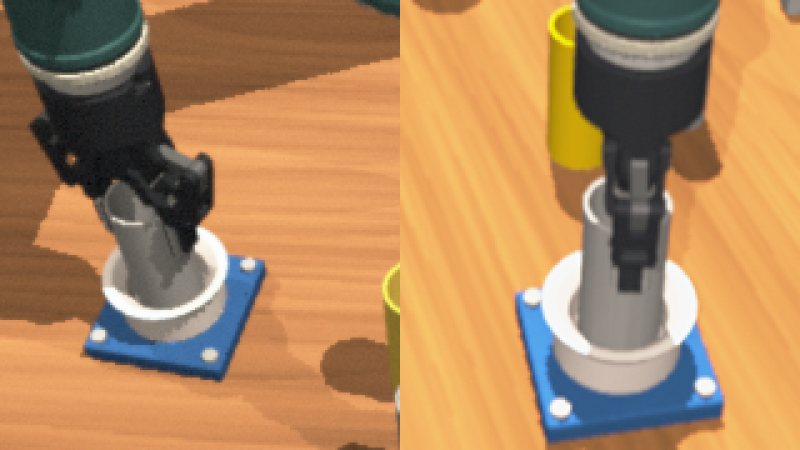

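The beaker is inside the nest, upright and centred, but there is no floor contact yet. I'll descend 1–2 mm more, watching the force.

Call:
{"method": "play_rows", "body": {
  "series": [
    [0, 0, 0.0004, 0, 0, 0],
    [0, 0, 0.0008, 0, 0, 0],
    [0, 0, 0.0012, 0, 0, 0],
    [0, 0, 0.0015, 0, 0, 0],
    [0, 0, 0.0015, 0, 0, 0]
  ]
}}

```text
time_s: 8.05
tool_pos: [514.1, -178.5, 105.4]
orientation: [0.18, 0.984, -0.0, 0.001]
contact_force: [-2.9, 0.4, 12.8]
width: 0.62
gripper_force: 43.7
```

The force is now 12.8 N up with the tool 24.1 mm above its grasp height, so the beaker is on the floor. I'll release and retreat upward.

Call:
{"method": "play_rows", "body": {
  "series": [
    [0, 0, -0.0008, 0, 0, 0],
    [0, 0, -0.0008, 0, 0, 0],
    [0, 0, -0.0008, 0, 0, 0],
    [0, 0, -0.0008, 0, 0, 0],
    [0, 0, -0.0008, 0, 0, 0],
    [0, 0, -0.0008, 0, 0, 0],
    [0, 0, -0.0008, 0, 0, 0],
    [0, 0, -0.0008, 0, 0, 0],
    [0, 0, -0.0008, 0, 0, 0],
    [0, 0, -0.0008, 0, 0, 0]
  ],
  "grip": 1
}}

```text
time_s: 9.05
tool_pos: [513.7, -178.3, 104.6]
orientation: [0.18, 0.984, -0.0, -0.0]
contact_force: [-1.3, -0.1, 0.2]
width: 1.001
gripper_force: 0.0
```

Call:
{"method": "play_rows", "body": {
  "series": [
    [0, 0, -0.01, 0, 0, 0],
    [0, 0, -0.03, 0, 0, 0],
    [0, 0, -0.06, 0, 0, 0],
    [0, 0, -0.1, 0, 0, 0],
    [0, 0, -0.13, 0, 0, 0],
    [0, 0, -0.14, 0, 0, 0],
    [0, 0, -0.14, 0, 0, 0],
    [0, 0, -0.14, 0, 0, 0]
  ]
}}

```text
time_s: 9.85
tool_pos: [513.0, -177.9, 243.7]
orientation: [0.18, 0.984, 0.0, -0.001]
contact_force: [-1.4, 0.2, 0.5]
width: 0.999
gripper_force: 0.0
```

```bash
python3 - <<'E'
from h import *
s=grab('scene','s4'); e=grab('side','d4'); print(s['obs']['contact_force'],s['obs']['tool_pos'],s['obs']['width'])
A=s['pixels'][100:400,120:520];B=e['pixels'][130:430,210:410]
cv2.imwrite('pics/c4.png',cv2.resize(np.hstack([A,B]),None,fx=1.33,fy=1.33))
E
```

```text
[-1.40039065  0.16582148  0.45121203] [ 512.97315103 -177.89067817  243.73138032] 0.9994789158385315
```

View pics/c4.png

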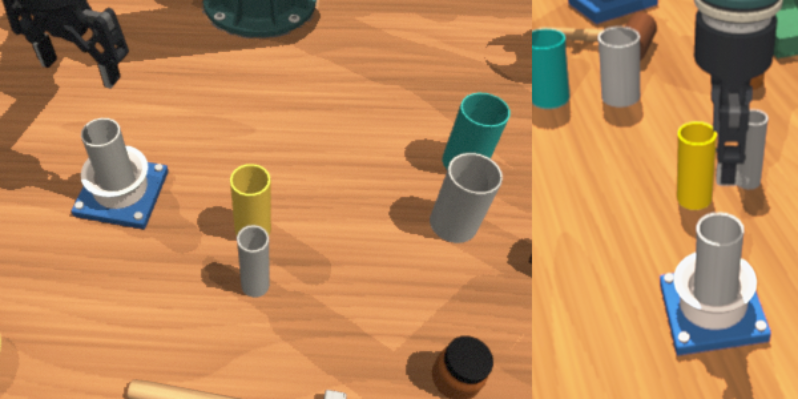

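The middle beaker stands upright in the nest (crop pixel (105,155)). The other two beakers are untouched and upright, and the gripper is clear.

```bash
python3 -c "
from station import robot; print(robot.finish_job())"
```

```text
the job is handed in; nothing more can be done
None
```

The middle-sized (54 mm) silver beaker was lowered to the nest's floor while held, then released, and it stands upright there; the narrow and wide ones were not touched, and the job is handed in with no verdict shown.

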